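Re-zero the coffee grinder's dial

TASK

The grinder's burrs were just refitted after cleaning, so its dial no longer reads true: turn the wooden knob clockwise until you feel the burrs come into light contact, without jamming them. Then turn only the metal dial ring below it until its broad zero mark lines up with the arrow on the grinder, leaving the knob where it is so that the burrs stay lightly touching. Let go, and leave the cups and tools around it alone.

Things in the scene. Friction and masses are not known exactly. Their poses are not given: they have to be found in the camera images.
- grinder: single-dose coffee grinder, heavy, fixed: foot 245 x 130 mm, grey motor column, black burr chamber (diameter 120 mm), its flat top 210 mm above the counter. Origin on the counter, on the vertical axis of column, knob and dial ring; -x is its front (spout, dosing cup 110 mm ahead of the axis), +x its rear (bean funnel 83 to 149 mm behind the axis, rim 236 mm above the counter), +y its left
- dial_axis (a point): point on the common vertical axis of knob and dial ring, 225 mm above the counter, at half height of the ring
- knob: the inner control: fluted dark-wood knob, a cylinder 39 mm in diameter, from 241 to 270 mm above the counter. Origin on the axis at 210 mm, z up. Clockwise from above brings the burrs together, anticlockwise parts them. Turned freely it takes a steady 0.24 N m of friction. It starts 0.4 to 1.5 rad short of the touch, which nothing shows: it must be felt
- knob_top (a point): centre of the knob's top, 270 mm above the counter. How the touch feels: from first contact of the burrs the knob's torque climbs above its friction by about 2.5 N m per rad of turn. A rise of 0.10 to 0.25 N m is light contact; 0.5 N m jams them. When let go, the knob's friction holds it there (from a rise above 0.24 N m it springs back to about 0.24)
- dial_ring: the outer control: aluminium dial ring below the knob, a cylinder 60 mm in diameter, from 214 to 235 mm above the counter, 60 graduations of 6 degrees. It sits on the knob's hub with 0.09 N m of friction: it goes round with the knob, but slips on the hub when it is turned itself, the knob's friction being greater. No end stops. Origin on the axis at 210 mm, z up; its +y points at its zero mark
- zero_mark (a point): the one broad graduation (3 mm wide, black) on the dial ring's rim: its zero mark. 30 mm from the axis, 225 mm above the counter. When the burrs touch it stands 0.4 to 1.8 rad clockwise (from above) of the index
- index (a point): the place beside the ring's rim where the arrow points: 30 mm from the axis towards the grinder's +y, 225 mm above the counter. The arrow itself is a flush light-metal inlay in the black chamber's top, 31 to 54 mm from the axis. Zeroed means the zero mark is here
- lower_burr: the fixed lower burr, hidden in the chamber, never visible; its pose tells nothing. Origin on the axis at 210 mm. Once they touch, the knob's burr presses on it with 40 N per N m of torque rise. A torque read while the knob is held still can lie anywhere between plus and minus its friction, the burrs' push added: judge by how readings taken alike change, not by one value
- dosing_cup: steel cup, 58 mm in diameter and high, standing under the spout on the grinder's foot, origin under its centre. Leave it alone
- tamper: steel tamper, 58 mm in diameter, 86 mm high, upright on the counter to the robot's right, origin under its centre. Leave it alone
- espresso_cup: white cup with a handle, 64 mm in diameter, 58 mm high, on the counter to the left, origin under its centre. Leave it alone
- grinder_brush: wooden cleaning brush lying on the counter to the right, beyond the tamper, about 200 mm long. Leave it alone

How it is judged:
By the outcome, as a careful person would: the job done as asked, in the order asked, and still so for the second after the job is handed in, with the robot touching nothing.
It also fails if it takes over 64 s, if anything falls off the work surface, if the arm or the gripper's body presses on something with over 40 N, if the wrist force passes 120 N, or if a joint passes its speed limit or range.

ROBOT

A 6-joint arm with a two-finger parallel gripper is mounted at the origin on the work surface. World frame = base frame: x ahead of the robot, y to its left, z up, the work surface at z = 0. Lengths are in mm, angles in rad, forces in N, time in s.
With the tool pointing down it reaches from about 350 to 975 mm from the base axis. Payload 7.1 kg.
Tool frame: the origin (TCP) lies at the very end of the fingers, on their centre line; the grasp point (between the pads) lies 19 mm behind it; x points along the fingers, y is the direction in which the jaws open and shut, and the axes are right-handed (so a half turn about x gives the same grasp; the last joint's range is limited). The gripper opens to 88 mm and grips with 3 to 60 N. Pads are 20 mm wide; open, the fingers measure 115 mm over their backs; the gripper's body (75 mm by 178 mm) begins 61 mm behind the grasp point.
Start: joints at [1.245, 0.423, 1.63, -0, 1.089, -0.019], TCP at [188.724, 595.809, 222.675] pointing down, gripper open.
Joint ranges: [-3, 3], [-0.9, 2.11], [0.09, 2.58], [-1.31, 4.45], [0.11, 2.69], [-2.54, 2.54]. Speed limits (rad/s): [2.39, 2.39, 3.01, 3.14, 3.14, 3.14].

INTERFACE

Orientations are given as a rotation vector (axis times angle).
In Python, from workcell import ctrl gives the robot as it stands. The module is installed in compiled form; this text tells all that it offers.
- The arm moves only by the tool carry_out, never from a script. Its argument "commands" is a list of rows, each a list of 6 numbers: the shift along the tool's x, y, z in m, then the turn, a rotation vector about the tool's x, y, z in degrees. In form: [[tx, ty, tz, rx, ry, rz], ...]. A call has 1 to 8 rows; each row shifts and turns the pose as measured when the row begins, along the tool's axes as they then stand; what a row does not reach is not made up. A row lasts 1/8 s, in which the tool goes at most 62.5 mm and 10.7 degrees, less where a joint would pass 70% of its speed; a pose out of reach is approached as far as the arm can. A call with a gripper value outside its range is refused whole. "grip" is the closure, from 0 (fully open) to 1 (shut), set as the call begins (left out, the last holds). The fingers move at their own pace and stop on an object; the grip force is fixed at half the most. Time passes only in rows, so rows that do not move let the fingers close. It gives the time, the measured TCP pose, the force and the opening at its end, in the units of the state.
- ctrl.get_obs(): the state, without advancing time (a new reading comes with each control period).
- ctrl.get_image(name): name is "scene" or "top" or "wrist"; returns a dict with "pixels" (420x560x3 uint8, blue, green, red), "intrinsics" (3x3 intrinsics, pixels), "rvec" (rotation vector, rad) and "tvec" (3), from world to camera coordinates, as OpenCV has them. Camera axes: x right, y down, z forward; pixel columns grow to the right and rows downward; lengths in mm; the calibration is good to about 2 mm. A picture is of the moment at which its call begins. There is no depth.
- ctrl.close_job(): hands the job in, once; it reports no verdict.
The state is a dict: "t": time; "qpos": joint angles; "qvel": joint speeds; "joint_torque": joint torques, N m; "ee_pos": TCP position; "orientation": TCP orientation; "ft_force": force on the tool from outside, world axes, zero at the start; "moment": the same for the moment, N m; "width": finger opening in mm.
Only numpy, scipy, OpenCV 4.12 (cv2) and the standard library are available. Lean on these libraries where they do the work, as an engineer would, in place of code of your own. Each camera call takes 0.05 s, during which the arm holds its last target. There are 200 camera calls.

## Working session

There is one attempt and no reset: what is moved stays moved. The work goes in short steps, Python scripts to look and compute and a tool call to move; the robot and the scene stay as the last step left them, time stands still between calls to the robot, and variables do not carry over. Pictures are saved under pics/ and viewed, about 8 in all and at most 12, crops included, and the job is handed in when it is done.

Besides the shell and the picture viewer there is one more tool, called after "Call:" by a JSON object that holds its "name" and its "arguments". carry_out: Moves the arm, as the interface text tells. Its arguments: {"type":"object","properties":{"commands":{"type":"array"},"grip":{"type":"number"}},"required":["commands"]}

```bash
mkdir -p pics; cat > h.py <<'E'
from workcell import ctrl
import numpy as np, cv2
np.set_printoptions(precision=4,suppress=True)
def cam(n):
    d=ctrl.get_image(n); R=cv2.Rodrigues(np.array(d["rvec"],float))[0]
    return np.array(d["pixels"]),np.array(d["intrinsics"],float),R,np.array(d["tvec"],float).ravel()
def ray(c,u,v,z):
    _,K,R,t=c; o=-R.T@t; w=R.T@np.linalg.inv(K)@np.array([u,v,1.]); return o+w*(z-o[2])/w[2]
def proj(c,p):
    _,K,R,t=c; q=K@(R@np.array(p,float)+t); return q[:2]/q[2]
def st():
    o=ctrl.get_obs(); print({k:np.round(np.array(v,float),3) for k,v in o.items()}); return o
E
python3 - <<'E'
from h import *
import pickle
st()
cs={n:cam(n) for n in("scene","top")}
pickle.dump(cs,open("c0.pkl","wb"))
for n,c in cs.items():
    cv2.imwrite(f"pics/{n}0.png",c[0]); print(n,c[1],-c[2].T@c[3],c[2])
E
```

```text
{'t': np.float64(0.0), 'qpos': array([ 1.245,  0.424,  1.631, -0.   ,  1.089, -0.019]), 'qvel': array([-0.   , -0.   , -0.001, -0.001, -0.   , -0.   ]), 'joint_torque': array([ -0.001, -54.462, -27.367,   0.064,   0.023,  -0.   ]), 'ee_pos': array([188.558, 595.297, 221.905]), 'orientation': array([ 0.24 ,  1.558, -0.242]), 'ft_force': array([ 0.278, -0.052,  0.519]), 'moment': array([-0.014,  0.032, -0.016]), 'width': np.float64(87.8)}
scene [[531.4717   0.     274.1944]
 [  0.     531.4717 210.6603]
 [  0.       0.       1.    ]] [1086.2369  512.1015 1291.3843] [[-0.6695  0.7428 -0.0022]
 [ 0.6145  0.5522 -0.5635]
 [-0.4173 -0.3786 -0.8261]]
top [[398.3917   0.     276.9492]
 [  0.     398.3917 210.7686]
 [  0.       0.       1.    ]] [ 305.3872    0.4741 1223.8312] [[-0.0327 -0.9994  0.0055]
 [-0.9782  0.0309 -0.2055]
 [ 0.2052 -0.0121 -0.9786]]
```

View pics/scene0.png

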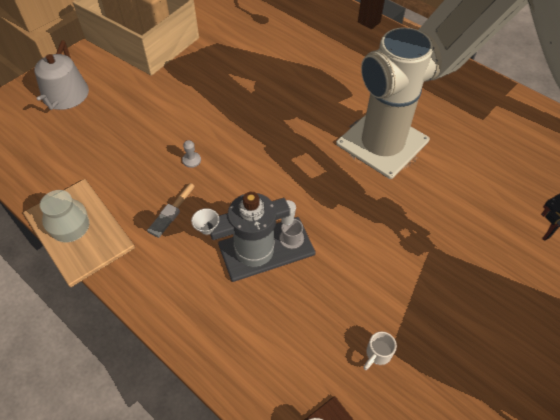

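View pics/top0.png

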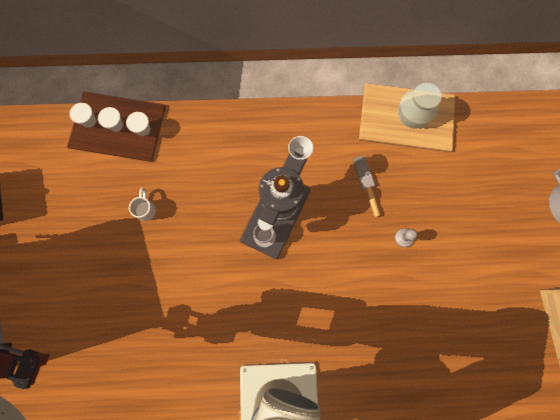

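The scene view shows the grinder with its knob at about (251,199); in the top view the knob is at about (282,184), the funnel at (300,148) and the cup at (264,235). I'll measure these precisely and look at crops.

```bash
python3 - <<'E'
from h import *
import pickle
cs=pickle.load(open("c0.pkl","rb"))
for n,(u,v) in {"scene":(251,200),"top":(282,184)}.items():
    c=cs[n]; hsv=cv2.cvtColor(c[0],cv2.COLOR_BGR2HSV)
    x=c[0][v-45:v+55,u-60:u+65]
    cv2.imwrite(f"pics/{n}c.png",cv2.resize(x,None,fx=4,fy=4,interpolation=cv2.INTER_CUBIC))
    print(n,ray(c,u,v,270))
a=cv2.imread("pics/scenec.png");b=cv2.imread("pics/topc.png")
cv2.imwrite("pics/both.png",cv2.resize(np.hstack([a,b]),(800,320)))
c=cs["top"];print("funnel",ray(c,300,148,236),"cup",ray(c,264,235,58))
E
```

```text
scene [584.2104 -17.0333 270.    ]
top [572.8624 -26.0669 270.    ]
funnel [678.6685 -77.6317 236.    ] cup [478.0286  26.6604  58.    ]
```

View pics/both.png

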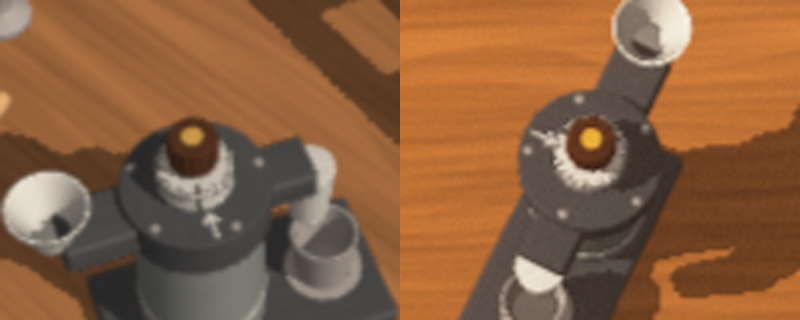

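The crops show the yellow inlay of the knob top at scene (250.7,196.9) and top (281.7,182.4). The arrow is at scene crop (212,222) and top crop (545,133), on the grinder's left. There is a dark mark on the ring near scene crop (197,190).

```bash
python3 - <<'E'
from h import *
import pickle
from scipy.spatial.transform import Rotation as Ro
cs=pickle.load(open("c0.pkl","rb"));T=cs["top"];S=cs["scene"]
a=ray(S,250.7,196.9,270);b=ray(T,281.7,182.4,270);k=(a+b)/2
f=ray(T,222+(651-400)/3.2,139+28/3.2,236); print("knob",a,b,"mean",k,"funnel",f)
d=f-k; print("dist funnel (116)",np.hypot(*d[:2]),"yaw",np.degrees(np.arctan2(d[1],d[0])))
for n,c,u,v in(("top",T,222+(545-400)/3.2,139+133/3.2),("scene",S,191+212/3.2,155+222/3.2)):
    p=ray(c,u,v,210); e=p-k; print(n,"arrow",p,np.hypot(*e[:2]),np.degrees(np.arctan2(e[1],e[0])))
p=ray(S,191+197/3.2,155+190/3.2,235);e=p-k;print("mark?",np.hypot(*e[:2]),np.degrees(np.arctan2(e[1],e[0])))
o=ctrl.get_obs(); print(Ro.from_rotvec(o["orientation"]).as_matrix())
c=cam("wrist"); print("wristcam rel tool",Ro.from_rotvec(o["orientation"]).as_matrix().T@(-c[2].T@c[3]-o["ee_pos"]),"dir",c[2][2], c[1])
E
```

```text
knob [578.1405 -23.7593 270.    ] [577.0019 -25.4676 270.    ] mean [577.5712 -24.6134 270.    ] funnel [679.3253 -78.8094 236.    ]
dist funnel (116) 115.28704178174289 yaw -28.040504951952897
top arrow [600.3048  10.7209 210.    ] 42.015860114521736 57.24332687277343
scene arrow [597.2014  12.9402 210.    ] 42.37479056304806 62.40285966417966
mark? 27.638010141565726 50.38490375383041
[[-0.0004  0.302   0.9533]
 [-0.0012  0.9533 -0.302 ]
 [-1.     -0.0013 -0.    ]]
wristcam rel tool [-162.1228    0.2149  -72.3057] dir [ 0.2498 -0.0794 -0.965 ] [[339.4767   0.     273.1589]
 [  0.     339.4767 207.4597]
 [  0.       0.       1.    ]]
```

Both cameras agree: axis at about (577.5, -24.6), funnel distance 115 (nominal 116), arrow radius 42, grinder yaw about -28°, index direction about +62°. Next I move to above the knob, rising first.

Call:
{"name": "carry_out", "arguments": {"commands": [[-0.055,0,0,0,0,0],[-0.055,0,0,0,0,0],[0,-0.034,0.04,0,0,0],[0,-0.034,0.04,0,0,0],[0,-0.034,0.04,0,0,0],[0,-0.034,0.04,0,0,0],[0,-0.034,0.04,0,0,0],[0,-0.034,0.04,0,0,0]], "grip": 0}}

```text
t: 1.15
ee_pos: [358.6, 322.9, 334.2]
orientation: [0.232, 1.558, -0.239]
ft_force: [0.4, -0.6, 0.7]
width: 87.7
```

Call:
{"name": "carry_out", "arguments": {"commands": [[0,-0.034,0.04,0,0,0],[0,-0.034,0.04,0,0,0],[0,-0.034,0.04,0,0,0],[0,-0.034,0.04,0,0,0],[0,-0.034,0.04,0,0,0],[0,-0.034,0.04,0,0,0],[0,0,0,10.5,0,0],[0,0,0,10.5,0,0]]}}

```text
t: 2.15
ee_pos: [532.4, 43.3, 334.2]
orientation: [0.528, 1.504, -0.534]
ft_force: [-0.4, 0.2, -0.0]
width: 87.9
```

Call:
{"name": "carry_out", "arguments": {"commands": [[0,-0.0125,0.039,0,0,0],[0,-0.0125,0.039,0,0,0],[0,0,0,10.5,0,0],[0,0,0,10.5,0,0],[0,0,0,0,0,0]]}}

```text
t: 2.78
ee_pos: [577.9, -28.1, 332.8]
orientation: [0.818, 1.412, -0.826]
ft_force: [0.5, -0.2, 0.3]
width: 87.5
```

```bash
python3 - <<'E'
from h import *
from scipy.spatial.transform import Rotation as Ro
o=st(); M=Ro.from_rotvec(o["orientation"]).as_matrix(); print(M)
d=np.array([577.5-o["ee_pos"][0],-24.6-o["ee_pos"][1],0]); print("to axis in tool",M.T@d)
c=cam("wrist"); cv2.imwrite("pics/w1.png",c[0]); print(proj(c,[577.5,-24.6,270]),proj(c,[577.5,-24.6,235]))
E
```

```text
{'t': np.float64(2.775), 'qpos': array([-0.067,  0.249,  1.619, -0.004,  1.278, -0.581]), 'qvel': array([-0.003,  0.002,  0.003,  0.002, -0.001, -0.035]), 'joint_torque': array([ -0.154, -46.791, -30.76 ,   0.03 ,   0.047,   0.97 ]), 'ee_pos': array([577.906, -28.057, 332.792]), 'orientation': array([ 0.818,  1.412, -0.826]), 'ft_force': array([ 0.499, -0.154,  0.31 ]), 'moment': array([-0.026,  0.048,  0.041]), 'width': np.float64(87.461)}
[[-0.004   0.8701  0.4929]
 [-0.0036  0.4929 -0.8701]
 [-1.     -0.0052  0.0012]]
to axis in tool [-0.0109  1.3503 -3.2079]
[275.792  218.6628] [275.6826 205.6449]
```

View pics/w1.png

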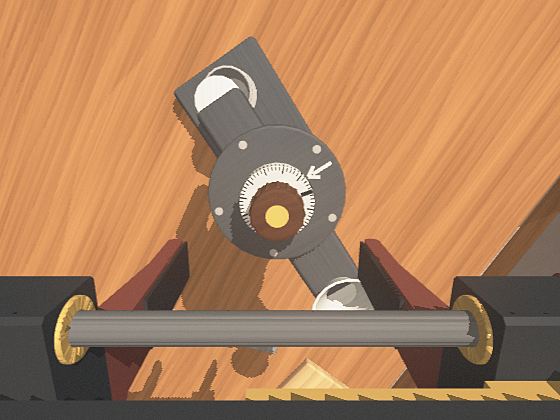

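The wrist view shows the knob inlay at (277,216), the broad black zero mark at about (307,193) and the arrow tip at about (308,178). Now I measure them by polar sampling.

```bash
cat >> h.py <<'E'
def axis(c):
    hsv=cv2.cvtColor(c[0],cv2.COLOR_BGR2HSV); m=cv2.inRange(hsv,(20,120,150),(35,255,255))
    p=proj(c,[577.5,-24.6,270]).astype(int); k=np.zeros_like(m); cv2.circle(k,tuple(int(x) for x in p),22,255,-1); m&=k
    v,u=np.nonzero(m); return ray(c,u.mean(),v.mean(),270),len(u)
def polar(c,ax,r0,r1,z,th):
    g=cv2.cvtColor(c[0],cv2.COLOR_BGR2GRAY); out=[]
    for r in np.arange(r0,r1,.5):
        p=np.array([proj(c,[ax[0]+r*np.cos(t),ax[1]+r*np.sin(t),z]) for t in np.radians(th)],np.float32)
        out.append(cv2.remap(g,p[:,:1].copy(),p[:,1:].copy(),cv2.INTER_LINEAR).ravel())
    return np.array(out)
E
python3 - <<'E'
from h import *
c=cam("wrist"); ax,n=axis(c); print("axis",ax,n)
th=np.arange(0,130,1.)
A=polar(c,ax,34,52,210,th).mean(0); w=np.clip(A-np.median(A)-25,0,None); print("arrow",(w*th).sum()/w.sum(), th[w>0])
for z,a,b in((235,26,29.5),(228,30,30.6),(224,30,30.6)):
    R=polar(c,ax,a,b,z,th).mean(0); print(z,np.round(R[20:100]).astype(int))
E
```

```text
axis [577.1051 -22.5977 270.    ] 379
arrow 62.379342747513775 [55. 56. 57. 58. 60. 61. 62. 63. 64. 65. 66. 67. 68. 69. 70.]
235 [ 72 149 237 250 230 151 156 212 233 243 230 187 119 184 251 249 222 169
 167 197 236 248 237 181 150 208 202 130  78  67  70  67  72 137 203 193
 170 201 242 250 230 178 153 201 242 250 228 174 155 206 243 250 238 191
 163 198 242 247 219 154 115 183 242 252 239 196 168 203 240 248 236 189
 171 211 238 246 234 198 180 203]
228 [224 184  94 144 197 210 213 208 130 132 226 215 187 146 116  94 126 146
 158 146 132 139 125 108 130 129 119 119 134 142 130 119 120 104 104 118
 108 104  98 106 104 114 137 123 125 145 134 120 152 156 155 160 128 111
 133 180 196 172 135  80  82 170 217 205 174 153 186 221 240 246 206 177
 210 232 240 233 215 185 192 233]
224 [ 98 154 216 237 234 218 134 124 229 244 223 170 135 115 170 208 211 179
 138 156 152 117 129 124 118 122 132 142 139 130 134 110 106 122 116 106
 101 104 105 110 122 126 114 128 134 108 128 145 140 145 136 102 108 132
 169 174 150 108  76  98 158 193 176 156 166 184 210 238 234 216 211 220
 225 229 226 212 204 210 222 224]
```

Call:
{"name": "carry_out", "arguments": {"commands": [[0,0.0018,-0.0045,0,0,0],[0.03,0,0,0,0,0],[0.03,0,0,0,0,0],[0.025,0,0,0,0,0],[0,0,0,0,0,0]]}}

```text
t: 3.5
ee_pos: [577.0, -21.0, 247.0]
orientation: [0.808, 1.414, -0.814]
ft_force: [0.8, -0.1, -0.5]
width: 87.6
```

```bash
cat > s.py <<'E'
from h import *
from scipy.spatial.transform import Rotation as Ro
o=ctrl.get_obs(); M=Ro.from_rotvec(o["orientation"]).as_matrix()
print("t",round(o["t"],3),"p",np.array(o["ee_pos"]),"zdir",round(np.degrees(np.arctan2(M[1,2],M[0,2])),2),"F",np.array(o["ft_force"]),"M",np.array(o["moment"]),"q6",round(o["qpos"][5],3),"tq6",round(o["joint_torque"][5],3),"w",round(o["width"],2),"tilt",M[:2,0])
d=np.array([577.2,-23.3,o["ee_pos"][2]])-o["ee_pos"]; print("to axis",M.T@d)
E
python3 s.py
```

```text
t 3.5 p [577.0338 -21.0493 246.9553] zdir -59.65 F [ 0.8228 -0.1487 -0.4833] M [-0.062   0.0317  0.0409] q6 -0.583 tq6 0.009 w 87.63 tilt [-0.0014 -0.0034]
to axis [ 0.0073 -0.9937  2.0263]
```

Call:
{"name": "carry_out", "arguments": {"commands": [[0,-0.001,0.002,0,0,0],[0,0,0,0,0,0]]}}

```text
t: 3.75
ee_pos: [578.3, -23.1, 249.0]
orientation: [0.807, 1.412, -0.811]
ft_force: [-0.5, 0.6, -0.4]
width: 87.9
```

Call:
{"name": "carry_out", "arguments": {"commands": [[0,0,0,0,0,0],[0,0,0,0,0,0],[0,0,0,0,0,0],[0,0,0,0,0,0],[0,0,0,0,0,0]], "grip": 1}}

```text
t: 4.38
ee_pos: [579.2, -23.2, 251.1]
orientation: [0.808, 1.409, -0.81]
ft_force: [-3.6, -2.7, 2.1]
width: 41.3
```

```bash
python3 s.py
```

```text
t 4.375 p [579.1836 -23.2356 251.1265] zdir -59.55 F [-3.5851 -2.735   2.0737] M [-0.6203  0.9506  0.0169] q6 -0.589 tq6 -0.004 w 41.3 tilt [ 0.0046 -0.0037]
to axis [-0.0088 -1.7426 -0.9498]
```

Call:
{"name": "carry_out", "arguments": {"commands": [[0,0,0,0,0,0],[0,0,0,0,0,0]]}}

```text
t: 4.62
ee_pos: [578.0, -23.9, 251.1]
orientation: [0.806, 1.411, -0.811]
ft_force: [-0.1, 0.6, 0.0]
width: 38.4
```

```bash
python3 s.py
```

```text
t 4.625 p [578.0006 -23.9324 251.0832] zdir -59.54 F [-0.1228  0.6109  0.0096] M [ 0.1086 -0.1767  0.0341] q6 -0.589 tq6 0.033 w 38.45 tilt [ 0.002  -0.0049]
to axis [-0.0047 -0.3695 -0.951 ]
```

Call:
{"name": "carry_out", "arguments": {"commands": [[0,0,0,2,0,0],[0,0,0,2,0,0],[0,0,0,2,0,0],[0,0,0,2,0,0],[0,0,0,2,0,0],[0,0,0,2,0,0]]}}

```text
t: 5.38
ee_pos: [577.9, -24.0, 251.1]
orientation: [0.975, 1.335, -0.981]
ft_force: [-0.7, -1.5, 2.0]
width: 38.0
```

```bash
python3 s.py
```

```text
t 5.375 p [577.8753 -23.9574 251.068 ] zdir -72.31 F [-0.7186 -1.5215  1.9956] M [-0.2007  0.2811  0.2541] q6 -0.365 tq6 -0.149 w 38.01 tilt [ 0.0015 -0.0054]
to axis [-0.0045 -0.4437 -0.8314]
```

Call:
{"name": "carry_out", "arguments": {"commands": [[0,0,0,1,0,0],[0,0,0,1,0,0],[0,0,0,1,0,0],[0,0,0,1,0,0]]}}

```text
t: 5.88
ee_pos: [577.8, -24.0, 251.1]
orientation: [1.032, 1.306, -1.037]
ft_force: [-0.7, -0.9, 0.7]
width: 38.6
```

```bash
python3 s.py
```

```text
t 5.875 p [577.839  -23.9998 251.0649] zdir -76.61 F [-0.6667 -0.9398  0.75  ] M [-0.2239  0.3007  0.2468] q6 -0.29 tq6 0.046 w 38.6 tilt [ 0.0014 -0.0055]
to axis [-0.0047 -0.4596 -0.8288]
```

Call:
{"name": "carry_out", "arguments": {"commands": [[0,0,0,1,0,0],[0,0,0,1,0,0],[0,0,0,1,0,0],[0,0,0,1,0,0]]}}

```text
t: 6.38
ee_pos: [577.8, -24.0, 251.0]
orientation: [1.088, 1.276, -1.093]
ft_force: [-1.1, -0.9, 1.7]
width: 38.0
```

```bash
python3 s.py
```

```text
t 6.375 p [577.7526 -24.0051 251.05  ] zdir -80.89 F [-1.0541 -0.9155  1.69  ] M [-0.2167  0.3342  0.1993] q6 -0.215 tq6 0.046 w 38.01 tilt [ 0.0012 -0.0054]
to axis [-0.0045 -0.4341 -0.7837]
```

Call:
{"name": "carry_out", "arguments": {"commands": [[0,0,0,1,0,0],[0,0,0,1,0,0],[0,0,0,1,0,0],[0,0,0,1,0,0]]}}

```text
t: 6.88
ee_pos: [577.7, -24.0, 251.1]
orientation: [1.143, 1.243, -1.149]
ft_force: [-1.1, -1.4, 2.2]
width: 38.3
```

```bash
python3 s.py
```

```text
t 6.875 p [577.6913 -24.0266 251.0565] zdir -85.18 F [-1.1286 -1.3531  2.178 ] M [-0.2016  0.3422  0.2575] q6 -0.141 tq6 0.047 w 38.26 tilt [ 0.001  -0.0055]
to axis [-0.0045 -0.4285 -0.7654]
```

Call:
{"name": "carry_out", "arguments": {"commands": [[0,0,0,1,0,0],[0,0,0,1,0,0],[0,0,0,1,0,0],[0,0,0,1,0,0]]}}

```text
t: 7.38
ee_pos: [577.6, -24.0, 251.1]
orientation: [1.199, 1.209, -1.204]
ft_force: [-2.2, -0.4, 2.4]
width: 38.2
```

```bash
python3 s.py
```

```text
t 7.375 p [577.6458 -24.0154 251.0631] zdir -89.47 F [-2.1624 -0.4145  2.4334] M [-0.2224  0.4195  0.245 ] q6 -0.066 tq6 0.047 w 38.16 tilt [ 0.0009 -0.0055]
to axis [-0.0043 -0.4391 -0.7196]
```

Call:
{"name": "carry_out", "arguments": {"commands": [[0,0,0,1,0,0],[0,0,0,1,0,0],[0,0,0,1,0,0],[0,0,0,1,0,0]]}}

```text
t: 7.88
ee_pos: [577.6, -24.0, 251.1]
orientation: [1.254, 1.173, -1.259]
ft_force: [-2.3, -1.1, 2.1]
width: 38.5
```

```bash
python3 s.py
```

```text
t 7.875 p [577.5852 -24.0177 251.0509] zdir -93.75 F [-2.2964 -1.115   2.1245] M [-0.171   0.5081  0.2472] q6 0.009 tq6 0.047 w 38.5 tilt [ 0.0007 -0.0055]
to axis [-0.0042 -0.4313 -0.6909]
```

Call:
{"name": "carry_out", "arguments": {"commands": [[0,0,0,1,0,0],[0,0,0,1,0,0],[0,0,0,1,0,0],[0,0,0,1,0,0]]}}

```text
t: 8.38
ee_pos: [577.5, -24.0, 251.0]
orientation: [1.308, 1.135, -1.314]
ft_force: [-3.0, -2.3, 2.0]
width: 38.5
```

```bash
python3 s.py
```

```text
t 8.375 p [577.5308 -24.0115 251.0406] zdir -98.03 F [-2.9938 -2.3205  1.9773] M [-0.1582  0.5383  0.2141] q6 0.084 tq6 0.047 w 38.53 tilt [ 0.0006 -0.0054]
to axis [-0.0041 -0.427  -0.6583]
```

Call:
{"name": "carry_out", "arguments": {"commands": [[0,0,0,1,0,0],[0,0,0,1,0,0],[0,0,0,1,0,0],[0,0,0,1,0,0]]}}

```text
t: 8.88
ee_pos: [577.5, -24.0, 251.1]
orientation: [1.362, 1.095, -1.368]
ft_force: [-1.7, -1.3, 2.8]
width: 38.6
```

```bash
python3 s.py
```

```text
t 8.875 p [577.4764 -23.9918 251.0664] zdir -102.32 F [-1.7381 -1.3152  2.7629] M [-0.1803  0.4974  0.2589] q6 0.159 tq6 0.047 w 38.56 tilt [ 0.0005 -0.0054]
to axis [-0.0039 -0.4177 -0.6168]
```

Call:
{"name": "carry_out", "arguments": {"commands": [[0,0,0,1,0,0],[0,0,0,1,0,0],[0,0,0,1,0,0],[0,0,0,1,0,0]]}}

```text
t: 9.38
ee_pos: [577.4, -24.0, 251.1]
orientation: [1.416, 1.053, -1.421]
ft_force: [-1.2, -1.1, 2.8]
width: 38.3
```

```bash
python3 s.py
```

```text
t 9.375 p [577.4335 -23.988  251.0699] zdir -106.61 F [-1.1767 -1.106   2.8328] M [-0.1234  0.5237  0.2075] q6 0.233 tq6 0.047 w 38.35 tilt [ 0.0004 -0.0054]
to axis [-0.0038 -0.4204 -0.5926]
```

Call:
{"name": "carry_out", "arguments": {"commands": [[0,0,0,1,0,0],[0,0,0,1,0,0],[0,0,0,1,0,0],[0,0,0,1,0,0]]}}

```text
t: 9.88
ee_pos: [577.4, -23.9, 251.1]
orientation: [1.469, 1.009, -1.474]
ft_force: [-1.5, -0.7, 2.5]
width: 38.5
```

```bash
python3 s.py
```

```text
t 9.875 p [577.363  -23.9403 251.0618] zdir -110.89 F [-1.5418 -0.6821  2.5304] M [-0.1782  0.6024  0.2451] q6 0.308 tq6 0.047 w 38.46 tilt [ 0.0002 -0.0053]
to axis [-0.0034 -0.3807 -0.54  ]
```

Call:
{"name": "carry_out", "arguments": {"commands": [[0,0,0,1,0,0],[0,0,0,1,0,0],[0,0,0,1,0,0],[0,0,0,1,0,0]]}}

```text
t: 10.38
ee_pos: [577.3, -23.9, 251.0]
orientation: [1.521, 0.963, -1.527]
ft_force: [-1.7, -1.1, 2.6]
width: 38.4
```

```bash
python3 s.py; python3 -c "
from h import *
cv2.imwrite('pics/w2.png',cam('wrist')[0])"
```

```text
t 10.375 p [577.2944 -23.9419 251.0388] zdir -115.18 F [-1.6515 -1.1474  2.5775] M [-0.1011  0.5564  0.228 ] q6 0.383 tq6 0.047 w 38.42 tilt [ 0.     -0.0053]
to axis [-0.0034 -0.3585 -0.5407]
```

View pics/w2.png

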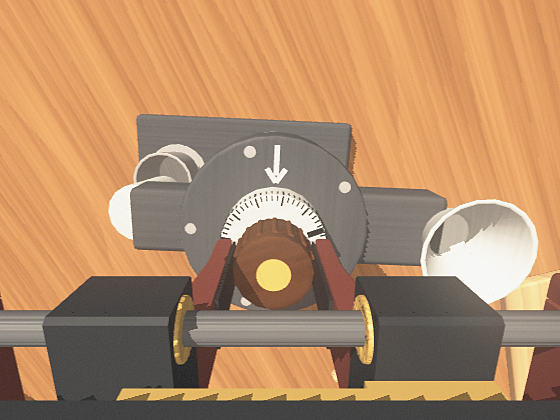

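The knob is gripped and the ring follows: the zero mark is now at about (317,232), roughly 65° clockwise of the arrow at (276,180). Since the start was 12° and 55° has been turned, there is no slip. I continue.

Call:
{"name": "carry_out", "arguments": {"commands": [[0,0,0,1,0,0],[0,0,0,1,0,0],[0,0,0,1,0,0],[0,0,0,1,0,0]]}}

```text
t: 10.92
ee_pos: [577.3, -23.9, 251.1]
orientation: [1.574, 0.915, -1.579]
ft_force: [-2.1, -0.7, 2.1]
width: 38.3
```

```bash
python3 s.py
```

```text
t 10.925 p [577.2773 -23.9072 251.0678] zdir -119.5 F [-2.1095 -0.6736  2.1214] M [-0.1061  0.6527  0.244 ] q6 0.458 tq6 0.047 w 38.29 tilt [-0.     -0.0052]
to axis [-0.0031 -0.3663 -0.4904]
```

Call:
{"name": "carry_out", "arguments": {"commands": [[0,0,0,1,0,0],[0,0,0,1,0,0],[0,0,0,1,0,0],[0,0,0,1,0,0]]}}

```text
t: 11.42
ee_pos: [577.2, -23.9, 251.1]
orientation: [1.625, 0.865, -1.63]
ft_force: [-1.7, -0.7, 2.5]
width: 38.6
```

```bash
python3 s.py
```

```text
t 11.425 p [577.2218 -23.872  251.056 ] zdir -123.78 F [-1.6733 -0.6834  2.5145] M [-0.0333  0.6462  0.2325] q6 0.533 tq6 0.047 w 38.65 tilt [-0.0001 -0.0051]
to axis [-0.0029 -0.3362 -0.4633]
```

Call:
{"name": "carry_out", "arguments": {"commands": [[0,0,0,1,0,0],[0,0,0,1,0,0],[0,0,0,1,0,0],[0,0,0,1,0,0]]}}

```text
t: 11.92
ee_pos: [577.2, -23.8, 251.0]
orientation: [1.676, 0.813, -1.681]
ft_force: [-2.4, -0.4, 2.9]
width: 38.5
```

```bash
python3 s.py
```

```text
t 11.925 p [577.1683 -23.824  251.0355] zdir -128.07 F [-2.3938 -0.3614  2.861 ] M [-0.0724  0.6591  0.2589] q6 0.608 tq6 0.047 w 38.51 tilt [-0.0003 -0.005 ]
to axis [-0.0026 -0.2982 -0.4321]
```

Call:
{"name": "carry_out", "arguments": {"commands": [[0,0,0,1,0,0],[0,0,0,1,0,0],[0,0,0,1,0,0],[0,0,0,1,0,0]]}}

```text
t: 12.42
ee_pos: [577.1, -23.8, 251.1]
orientation: [1.726, 0.759, -1.73]
ft_force: [-2.0, -1.4, 1.8]
width: 38.4
```

```bash
python3 s.py
```

```text
t 12.425 p [577.1412 -23.7981 251.0648] zdir -132.36 F [-2.0281 -1.3626  1.818 ] M [0.0085 0.6734 0.3246] q6 0.683 tq6 0.08 w 38.45 tilt [-0.0003 -0.0049]
to axis [-0.0025 -0.2921 -0.4077]
```

First sign of a rise: Mz is 0.325 against a baseline of 0.239 ± 0.02, and the joint-6 torque rose too. Now finer steps.

Call:
{"name": "carry_out", "arguments": {"commands": [[0,0,0,1,0,0]]}}

```text
t: 12.55
ee_pos: [577.1, -23.8, 251.0]
orientation: [1.738, 0.745, -1.743]
ft_force: [-1.7, -0.8, 2.7]
width: 38.3
```

```bash
python3 s.py
```

```text
t 12.55 p [577.1181 -23.7885 251.0487] zdir -133.42 F [-1.6854 -0.8128  2.6584] M [-0.0217  0.6338  0.3356] q6 0.701 tq6 0.113 w 38.33 tilt [-0.0004 -0.0049]
to axis [-0.0024 -0.2763 -0.4111]
```

Call:
{"name": "carry_out", "arguments": {"commands": [[0,0,0,1,0,0]]}}

```text
t: 12.68
ee_pos: [577.1, -23.8, 251.1]
orientation: [1.751, 0.731, -1.755]
ft_force: [-2.6, -0.2, 1.9]
width: 38.7
```

```bash
python3 s.py
```

```text
t 12.675 p [577.1436 -23.7887 251.0572] zdir -134.49 F [-2.6225 -0.1611  1.8891] M [-0.0101  0.7136  0.3099] q6 0.72 tq6 0.147 w 38.73 tilt [-0.0003 -0.0049]
to axis [-0.0024 -0.3022 -0.3882]
```

Call:
{"name": "carry_out", "arguments": {"commands": [[0,0,0,0,0,0]]}}

```text
t: 12.8
ee_pos: [577.1, -23.8, 251.0]
orientation: [1.751, 0.731, -1.755]
ft_force: [-1.2, -1.2, 2.4]
width: 38.5
```

```bash
python3 s.py; python3 - <<'E'
from h import *
m=[]
for i in range(4):
    m.append(ctrl.get_image("wrist") and ctrl.get_obs()["moment"][2])
print(m, ctrl.get_obs()["joint_torque"])
c=cam("wrist");cv2.imwrite('pics/w3.png',c[0][120:330,140:420].repeat(2,0).repeat(2,1))
E
```

```text
t 12.8 p [577.1176 -23.7812 251.0421] zdir -134.51 F [-1.1899 -1.1965  2.3713] M [0.0268 0.6991 0.2065] q6 0.72 tq6 0.333 w 38.49 tilt [-0.0004 -0.0049]
to axis [-0.0024 -0.2785 -0.401 ]
[np.float64(0.23132396845385683), np.float64(0.20739939659412437), np.float64(0.27003481763665205), np.float64(0.27190039751230227)] [  0.1772 -47.6131 -28.3339   0.2123  -0.8798   0.2371]
```

View pics/w3.png

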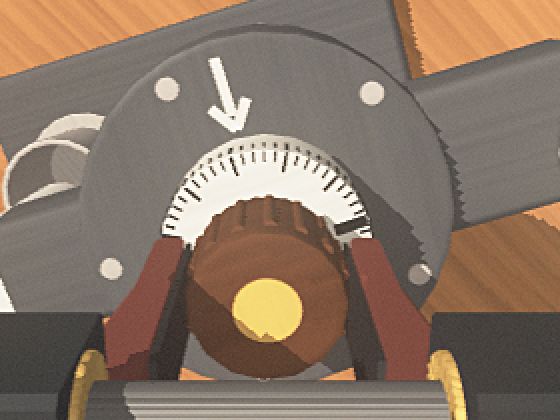

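The zero mark is at about (350,227) in the crop, between arrow and right finger, well clockwise of the arrow. I measure it against the tool's turn to check for slip.

```bash
cat >> h.py <<'E'
def mark(c,ax=(577.2,-23.8),lo=-60,hi=90,z=235,a=26.5,b=29):
    th=np.arange(lo,hi,.5); R=polar(c,ax,a,b,z,th).mean(0); w=np.clip(130-R,0,None)
    k=np.ones(13)/13; s=np.convolve((w>0).astype(float),k,"same"); i=int(np.argmax(np.convolve(w,k,"same"))); j=slice(max(0,i-9),i+10)
    return (w[j]*th[j]).sum()/w[j].sum(), th[j][w[j]>0], round(float(s.max()),2)
def arrow(c,ax=(577.2,-23.8)):
    th=np.arange(35,95,.5); A=polar(c,ax,35,52,210,th).mean(0); w=np.clip(A-np.median(A)-25,0,None); return (w*th).sum()/w.sum()
E
python3 - <<'E'
from h import *
c=cam("wrist"); print(arrow(c),mark(c),axis(c)); 
b=cv2.imread("pics/w1.png"); 
E
python3 s.py
```

```text
63.29839632618176 (np.float64(-23.10345303867403), array([-26. , -25.5, -25. , -24.5, -24. , -23.5, -23. , -22.5, -22. ,
       -21.5, -21. , -20.5, -20. ]), 1.0) (array([577.6121, -22.7182, 270.    ]), 761)
t 13.1 p [577.1272 -23.7756 251.0534] zdir -134.48 F [-2.3912 -0.2176  2.4999] M [-0.0207  0.7046  0.2698] q6 0.72 tq6 0.238 w 38.57 tilt [-0.0003 -0.0049]
to axis [-0.0024 -0.2813 -0.3903]
```

Call:
{"name": "carry_out", "arguments": {"commands": [[0,0,0,1,0,0]]}}

```text
t: 13.22
ee_pos: [577.1, -23.8, 251.0]
orientation: [1.762, 0.717, -1.767]
ft_force: [-2.3, -0.2, 3.1]
width: 38.5
```

```bash
python3 s.py
```

```text
t 13.225 p [577.1251 -23.7761 251.045 ] zdir -135.52 F [-2.2965 -0.1986  3.1317] M [0.044  0.7178 0.3896] q6 0.738 tq6 0.095 w 38.52 tilt [-0.0004 -0.005 ]
to axis [-0.0024 -0.2872 -0.387 ]
```

Call:
{"name": "carry_out", "arguments": {"commands": [[0,0,0,0.6,0,0]]}}

```text
t: 13.35
ee_pos: [577.1, -23.8, 251.0]
orientation: [1.77, 0.709, -1.774]
ft_force: [-3.0, -0.7, 3.0]
width: 38.5
```

```bash
python3 s.py
```

```text
t 13.35 p [577.1008 -23.7646 251.039 ] zdir -136.17 F [-3.0304 -0.705   2.9954] M [-0.0245  0.6643  0.4326] q6 0.749 tq6 0.308 w 38.49 tilt [-0.0004 -0.005 ]
to axis [-0.0024 -0.2664 -0.3933]
```

Torque rise is about 0.15–0.19 N m over baseline, which is inside the light-contact band. I release the knob, then rotate the open gripper clear of it for the ring grasp.

Call:
{"name": "carry_out", "arguments": {"commands": [[0,0,0,0,0,0],[0,0,0,0,0,0],[0,0,0,0,0,0],[0,0,0,0,0,0],[0,0,0,0,0,0]], "grip": 0}}

```text
t: 13.98
ee_pos: [578.4, -23.7, 250.9]
orientation: [1.773, 0.707, -1.772]
ft_force: [0.2, 0.5, 0.1]
width: 84.9
```

Call:
{"name": "carry_out", "arguments": {"commands": [[0,0,0,10,0,0],[0,0,0,10,0,0],[0,0,0,10,0,0],[0,0,0,10,0,0],[0,0,0,0,0,0]]}}

```text
t: 14.6
ee_pos: [578.5, -23.6, 250.9]
orientation: [2.199, 0.045, -2.194]
ft_force: [0.7, -0.0, 0.1]
width: 87.7
```

```bash
python3 s.py; python3 - <<'E'
from h import *
c=cam("wrist"); print(arrow(c),mark(c),axis(c))
E
```

```text
t 14.6 p [578.4685 -23.6416 250.8642] zdir -177.41 F [ 0.6741 -0.0349  0.0875] M [-0.0238  0.1874 -0.0075] q6 1.469 tq6 0.945 w 87.7 tilt [ 0.0027 -0.0045]
to axis [-0.0049 -0.3984  1.2518]
63.40972866245848 (np.float64(-24.606712823600237), array([-27.5, -27. , -26.5, -26. , -25.5, -25. , -24.5, -24. , -23.5,
       -23. , -22.5, -22. ]), 0.92) (array([nan, nan, nan]), 0)h.py:16: RuntimeWarning: Mean of empty slice.
  v,u=np.nonzero(m); return ray(c,u.mean(),v.mean(),270),len(u)
  ret = ret.dtype.type(ret / rcount)
```

Call:
{"name": "carry_out", "arguments": {"commands": [[0.011,0,0.001,0,0,0],[0.011,0,0,0,0,0],[0.01,0,0,0,0,0],[0,0,0,0,0,0]]}}

```text
t: 15.15
ee_pos: [576.8, -23.8, 215.7]
orientation: [2.193, 0.053, -2.191]
ft_force: [0.9, 0.7, -0.3]
width: 87.8
```

```bash
python3 s.py
```

```text
t 15.15 p [576.8014 -23.8094 215.671 ] zdir -176.96 F [ 0.8813  0.724  -0.3098] M [ 0.0201  0.1683 -0.0031] q6 1.461 tq6 -0.003 w 87.81 tilt [ 0.001  -0.0044]
to axis [-0.0019 -0.4876 -0.425 ]
```

Call:
{"name": "carry_out", "arguments": {"commands": [[-0.002,0,-0.0005,0,0,0],[0,0,0,0,0,0],[0,0,0,0,0,0],[0,0,0,0,0,0],[0,0,0,0,0,0]], "grip": 1}}

```text
t: 15.78
ee_pos: [577.8, -23.3, 218.4]
orientation: [2.195, 0.054, -2.19]
ft_force: [0.2, 0.2, -2.6]
width: 59.4
```

```bash
python3 s.py; python3 - <<'E'
from h import *
c=cam("wrist"); print(arrow(c),mark(c)); cv2.imwrite("pics/w4.png",c[0])
E
```

```text
t 15.775 p [577.8058 -23.3449 218.3571] zdir -176.93 F [ 0.2232  0.2101 -2.5769] M [-0.0084  0.0695  0.0015] q6 1.461 tq6 -0.035 w 59.39 tilt [ 0.0021 -0.0039]
to axis [-0.0015 -0.0772  0.6025]
63.491157361993714 (np.float64(-24.75496565806571), array([-28.5, -28. , -27.5, -27. , -26.5, -26. , -25.5, -25. , -24.5,
       -24. , -23.5, -23. , -22.5, -22. , -21.5]), 1.0)
```

View pics/w4.png

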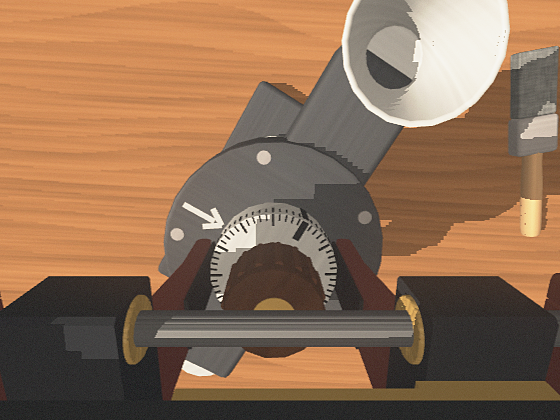

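The ring is gripped (59.4 mm), with the mark at (302,231) and the arrow tip at (220,228), about 88° apart. I turn anticlockwise.

Call:
{"name": "carry_out", "arguments": {"commands": [[0,0,0,-4,0,0],[0,0,0,-4,0,0],[0,0,0,-4,0,0],[0,0,0,-4,0,0],[0,0,0,-4,0,0],[0,0,0,-4,0,0]]}}

```text
t: 16.58
ee_pos: [577.8, -23.3, 218.4]
orientation: [1.951, 0.478, -1.948]
ft_force: [0.4, 1.0, -1.4]
width: 59.6
```

```bash
python3 s.py; python3 - <<'E'
from h import *
c=cam("wrist"); print(arrow(c),mark(c))
E
```

```text
t 16.575 p [577.843  -23.2638 218.3694] zdir -152.23 F [ 0.3551  1.0363 -1.4483] M [ 0.1307  0.0971 -0.072 ] q6 1.029 tq6 0.669 w 59.58 tilt [ 0.0023 -0.0036]
to axis [-0.0014 -0.2676  0.5858]
63.353688940426146 (np.float64(0.28566028225806456), array([-2.5, -2. , -1.5, -1. , -0.5,  0. ,  0.5,  1. ,  1.5,  2. ,  2.5,
        3. ]), 0.92)
```

Call:
{"name": "carry_out", "arguments": {"commands": [[0,0,0,-4,0,0],[0,0,0,-4,0,0],[0,0,0,-4,0,0],[0,0,0,-4,0,0],[0,0,0,-4,0,0],[0,0,0,-4,0,0],[0,0,0,-4,0,0]]}}

```text
t: 17.5
ee_pos: [577.8, -23.2, 218.3]
orientation: [1.627, 0.867, -1.626]
ft_force: [0.1, 1.4, -0.4]
width: 59.7
```

Call:
{"name": "carry_out", "arguments": {"commands": [[0,0,0,-4,0,0],[0,0,0,-4,0,0],[0,0,0,-4,0,0],[0,0,0,-4,0,0],[0,0,0,-4,0,0],[0,0,0,-4,0,0]]}}

```text
t: 18.25
ee_pos: [577.7, -23.1, 218.4]
orientation: [1.328, 1.123, -1.327]
ft_force: [0.1, 0.8, -1.3]
width: 59.4
```

```bash
python3 s.py; python3 - <<'E'
from h import *
c=cam("wrist"); print(arrow(c),mark(c),axis(c)); cv2.imwrite("pics/w5.png",cv2.resize(c[0][120:330,140:420],None,fx=2.5,fy=2.5))
E
```

```text
t 18.25 p [577.7211 -23.1374 218.3675] zdir -99.37 F [ 0.1156  0.7541 -1.3392] M [ 0.1563 -0.0654 -0.0786] q6 0.106 tq6 0.656 w 59.41 tilt [ 0.0029 -0.0026]
to axis [-0.0011 -0.4876  0.2452]
63.110342062663584 (np.float64(-40.29080730701238), array([-44.5, -44. , -43.5, -43. , -42.5, -42. , -41.5, -41. , -40.5,
       -40. , -39.5, -39. , -38.5, -38. , -37.5, -37. , -36.5]), 1.0) (array([578.4283, -18.0605, 270.    ]), 274)
```

View pics/w5.png

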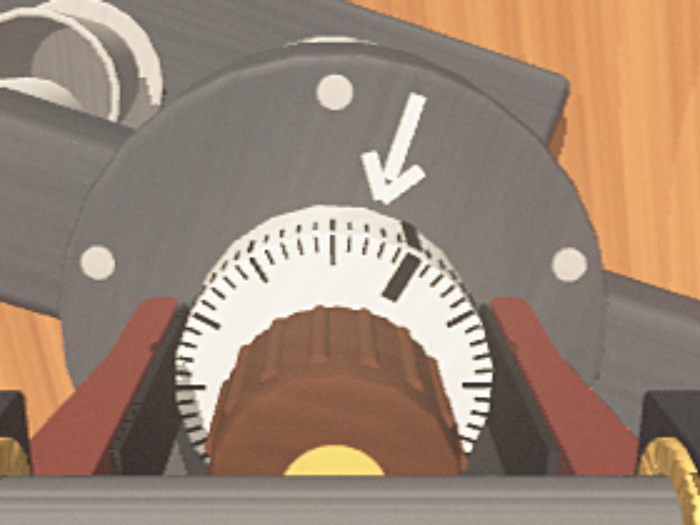

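The crop shows the mark at about (402,278) and the arrow tip at (385,203), with roughly 10° left to go. The detector locked on to the finger's shadow instead, so I restrict its range and refine the image-frame centre from the uniform 6° ticks.

```bash
cat >> h.py <<'E'
def center(c,ax=(577.5,-23.5),lo=0,hi=125):
    ax=np.array(ax,float)
    from scipy.signal import find_peaks
    for _ in range(4):
        th=np.arange(lo,hi,.25); R=polar(c,ax,27,29,235,th).mean(0)
        pk,_p=find_peaks(cv2.GaussianBlur(-R.reshape(1,-1).astype(np.float32),(9,1),2).ravel(),prominence=15,distance=14)
        t=th[pk]; ph=np.angle(np.exp(1j*np.radians(t*60)).sum()) if 0 else np.degrees(np.angle(np.exp(1j*np.radians(t*60)).mean()))/60
        k=np.round(t/6-ph*1.0/6); y=np.radians(t-6*k); a=np.radians(t)
        # measured angle = true + (dx*sin - dy*cos)/r for centre error true-assumed=(dx,dy)
        A=np.c_[np.ones_like(a),-np.sin(a)/28,np.cos(a)/28]; s,*_=np.linalg.lstsq(A,y,rcond=None)
        r=np.degrees(y-A@s); ax=ax+s[1:]
    return ax,len(t),np.degrees(s[0]),r.std()
E
python3 - <<'E'
from h import *
c=cam("wrist"); cv2.imwrite("pics/w5f.png",c[0]); C=center(c); print(C)
for ax in(C[0],(577.5,-23.5),(577.2,-23.8),(577.1,-22.6)): print(ax,arrow(c,ax),[np.round(mark(c,ax,40,75,z,a,b)[0],2) for z,a,b in((235,25,29),(227,30,30.5),(221,30,30.5))])
E
```

```text
(array([577.2362, -22.95  ]), 21, np.float64(-2.4520038808296825), np.float64(0.37012669899924633))
[577.2362 -22.95  ] 62.631256723406956 [np.float64(51.77), np.float64(51.23), np.float64(51.57)]
(577.5, -23.5) 63.29896636840482 [np.float64(52.89), np.float64(51.62), np.float64(51.77)]
(577.2, -23.8) 63.125225713253876 [np.float64(52.77), np.float64(50.89), np.float64(50.74)]
(577.1, -22.6) 62.24555359717994 [np.float64(51.13), np.float64(51.1), np.float64(51.34)]
```

Call:
{"name": "carry_out", "arguments": {"commands": [[0,0,0,-2,0,0],[0,0,0,-2,0,0],[0,0,0,-2,0,0],[0,0,0,-2,0,0],[0,0,0,-2,0,0],[0,0,0,0,0,0]]}}

```text
t: 19.1
ee_pos: [577.7, -23.1, 218.4]
orientation: [1.195, 1.214, -1.195]
ft_force: [-0.7, 0.1, -0.7]
width: 59.4
```

```bash
cat > m.py <<'E'
from h import *
import sys
c=cam("wrist"); C=center(c); print(C)
for ax in(C[0],(577.24,-22.95)): print(arrow(c,ax),[np.round(mark(c,ax,48,78,z,a,b)[0],2) for z,a,b in((235,25,29),(227,30,30.5),(221,30,30.5))])
cv2.imwrite(f"pics/{sys.argv[1]}.png",cv2.resize(c[0][120:330,140:420],None,fx=2.5,fy=2.5))
E
python3 s.py; python3 m.py w6
```

```text
t 19.1 p [577.7005 -23.1483 218.367 ] zdir -88.97 F [-0.7379  0.0738 -0.6731] M [ 0.2009 -0.1408  0.0996] q6 -0.076 tq6 -0.069 w 59.43 tilt [ 0.0029 -0.0026]
to axis [-0.0011 -0.5031  0.1427]
(array([577.3422, -22.9701]), 21, np.float64(1.946005282238802), np.float64(0.31804327184297443))
62.68382536707279 [np.float64(62.22), np.float64(61.68), np.float64(61.95)]
62.54196263729387 [np.float64(61.96), np.float64(61.32), np.float64(61.65)]
```

View pics/w6.png

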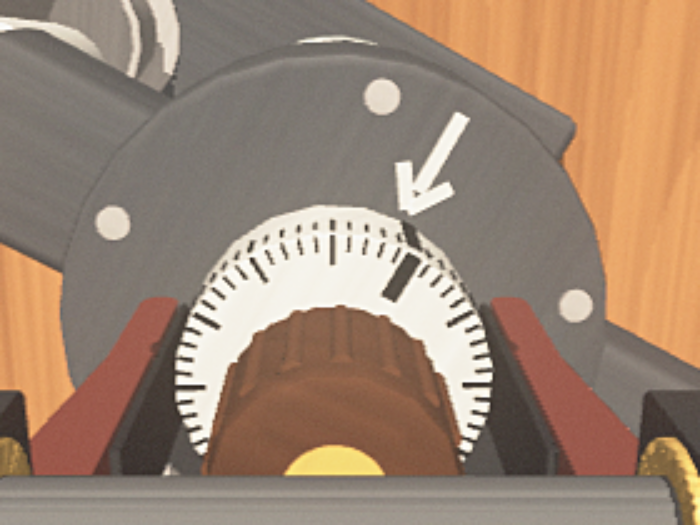

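The mark is at crop (405,275) and nearly under the arrow tip at (407,213), with about 0.7° left. I make a fine turn.

Call:
{"name": "carry_out", "arguments": {"commands": [[0,0,0,-0.6,0,0],[0,0,0,0,0,0]]}}

```text
t: 19.4
ee_pos: [577.7, -23.1, 218.3]
orientation: [1.188, 1.218, -1.187]
ft_force: [-0.6, 0.5, -1.3]
width: 59.4
```

```bash
python3 s.py; python3 m.py w7; cat > fl.py <<'E'
from h import *
from scipy.spatial.transform import Rotation as Ro
o=ctrl.get_obs(); M=Ro.from_rotvec(o["orientation"]).as_matrix(); p=np.array(o["ee_pos"])
c=cam("wrist"); X=M.T@(-c[2].T@c[3]-p); W=c[2]@M
def at(img,p,rv):
    m=Ro.from_rotvec(rv).as_matrix(); R=W@m.T; return (img,c[1],R,-R@(np.array(p)+m@X))
w5=at(cv2.imread("pics/w5f.png"),[577.7211,-23.1374,218.3675],[1.328,1.123,-1.327])
w4=at(cv2.imread("pics/w4.png"),[577.806,-23.345,218.357],[2.195,.054,-2.19])
def f(a,n,lo,hi):
    ax=(577.24,-22.95); th=np.arange(lo,hi,.25); s=polar(a,ax,19.6,19.7,258,th)[0].astype(float); s-=cv2.GaussianBlur(s.reshape(1,-1),(0,0),40).ravel()
    best=max((abs((s*np.exp(1j*np.radians(th)*k)).sum()),k) for k in range(14,40)); return best,s,th
for n,a,lo,hi in(("now",c,50,120),("w5",w5,50,120),("w4",w4,0,75)):
    b,s,th=f(a,n,lo,hi)
    print(n,"mark",round(mark(a,(577.24,-22.95),-40 if n=="w4" else 40,78)[0],2),"flutes",b[1],[(k,round(abs((s*np.exp(-1j*np.radians(th)*k)).sum())),round(np.degrees(-np.angle((s*np.exp(-1j*np.radians(th)*k)).sum()))/k,2)) for k in (18,20,24,30)])
E
python3 fl.py
```

```text
t 19.4 p [577.6865 -23.1359 218.3387] zdir -88.37 F [-0.5913  0.542  -1.3429] M [ 0.1851  0.0053 -0.0159] q6 -0.086 tq6 -0.009 w 59.44 tilt [ 0.0029 -0.0026]
to axis [-0.001  -0.491   0.1502]
(array([577.3763, -22.9506]), 21, np.float64(2.5448813591875634), np.float64(0.37014263489742155))
62.72395816977044 [np.float64(62.79), np.float64(62.3), np.float64(62.5)]
62.556986447484 [np.float64(62.54), np.float64(61.88), np.float64(62.11)]
now mark 62.5 flutes 33 [(18, 205, np.float64(7.72)), (20, 80, np.float64(-2.0)), (24, 151, np.float64(4.76)), (30, 187, np.float64(3.96))]
w5 mark 51.47 flutes 32 [(18, 192, np.float64(-9.71)), (20, 139, np.float64(2.61)), (24, 218, np.float64(5.35)), (30, 294, np.float64(4.33))]
w4 mark -25.47 flutes 14 [(18, 184, np.float64(-1.01)), (20, 162, np.float64(2.25)), (24, 74, np.float64(2.01)), (30, 45, np.float64(-1.27))]
```

Mark and arrow agree within about 0.3°. I release and rise straight up.

Call:
{"name": "carry_out", "arguments": {"commands": [[0,0,0,0,0,0],[0,0,0,0,0,0],[0,0,0,0,0,0],[0,0,0,0,0,0],[0,0,0,0,0,0]], "grip": 0}}

```text
t: 20.12
ee_pos: [578.0, -23.7, 218.8]
orientation: [1.187, 1.217, -1.188]
ft_force: [-0.4, -0.8, -0.1]
width: 87.8
```

Call:
{"name": "carry_out", "arguments": {"commands": [[-0.02,0,0,0,0,0],[-0.03,0,0,0,0,0],[-0.03,0,0,0,0,0],[-0.03,0,0,0,0,0],[0,0,0,0,0,0]]}}

```text
t: 20.75
ee_pos: [577.2, -23.4, 331.2]
orientation: [1.186, 1.218, -1.189]
ft_force: [-0.2, -0.4, -0.2]
width: 88.0
```

```bash
python3 s.py; python3 m.py w8; python3 - <<'E'
from h import *
c=cam("wrist"); print(axis(c)); p=proj(c,[577.3,-23,235]).astype(int); x=c[0][p[1]-60:p[1]+50,p[0]-70:p[0]+70]; cv2.imwrite("pics/w9.png",cv2.resize(x,None,fx=5,fy=5))
for ax in((577.3,-22.95),(577.1,-22.6)): print(arrow(c,ax),[np.round(mark(c,ax,50,75,z,a,b)[0],2) for z,a,b in((235,25,29),(227,30,30.5),(221,30,30.5))])
E
```

```text
t 20.75 p [577.2287 -23.3586 331.1946] zdir -88.38 F [-0.1546 -0.3563 -0.2456] M [-0.0744  0.1116 -0.0145] q6 -0.086 tq6 -0.001 w 87.99 tilt [ 0.0018 -0.0037]
to axis [-0.0003 -0.027  -0.0593]
(array([577.0714, -22.627 ]), 21, np.float64(2.0514344058136738), np.float64(0.3027988812796212))
62.314007175626394 [np.float64(62.2), np.float64(62.18), np.float64(61.81)]
62.74009020730332 [np.float64(62.87), np.float64(62.4), np.float64(62.1)]
(array([577.1196, -22.6708, 270.    ]), 390)
62.82460574201375 [np.float64(62.94), np.float64(62.4), np.float64(61.94)]
62.3473931561169 [np.float64(62.18), np.float64(62.02), np.float64(61.69)]
```

View pics/w9.png

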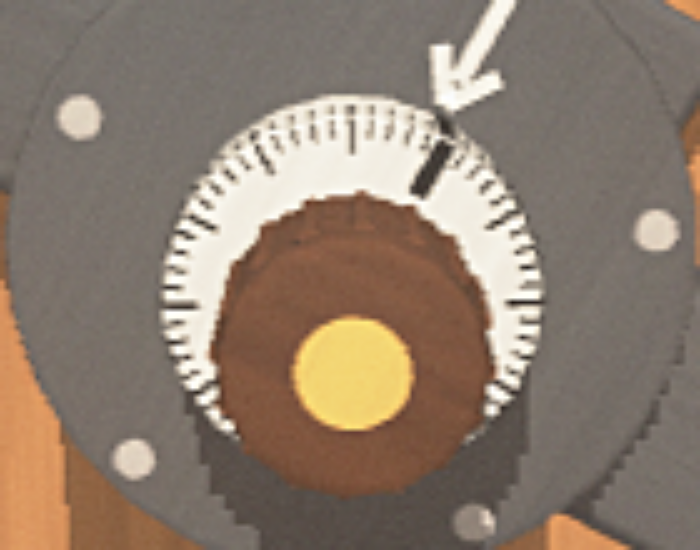

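The zero mark at crop (430,165) lies in line under the arrow tip at (443,108), 62.2° against 62.3°. Nothing is being touched, so I hand in.

```bash
python3 -c "
from workcell import ctrl
print(ctrl.close_job())"
```

```text
the job is handed in; nothing more can be done
None
```

I turned the knob clockwise about 76° until the burrs came into light contact. I then let go, turned only the dial ring about 88° anticlockwise until its zero mark met the arrow, released it, and rose clear. The job was handed in at about 21 s of the 64 s limit.

- **Burr contact:** Turning torque sat at a steady 0.24 ± 0.02 N m. The last two readings were 0.39 and 0.43 N m, a rise of about 0.15 to 0.19, inside the 0.10 to 0.25 band.
- **Inconsistent readings:** Near the touch, three one-degree steps gave rises of 0.086, 0.097 and 0.071 N m instead of climbing steadily. I put that down to noise and a little pad creep.
- **Zero mark:** After letting go, the mark measured 61.8 to 62.2° and the arrow 62.3°. That agrees within about 0.5°, and it looks aligned in the close-up.
- **At hand-in:** The gripper was open, about 60 mm above the knob, with the wrist force near zero.
- **Not confirmed:** I tried to check from the knob's flutes that it stayed still while the ring turned, and the result was inconclusive. I did not feel the touch again afterwards. The ring's torque stayed at its expected 0.08 to 0.09 N m while turning, below the knob's friction. With the burrs pushing back as well, the knob could have slipped back slightly, to a rise of about 0.15 N m, still light contact.

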